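Start up the sanding station

TASK

Get the disc sander running for a thin piece of limewood, pressing with the closed fingertips: first press the far end of the rocker on top of the dust extractor (the end with the bar) so that it snaps over to on, then press the left end, seen from the robot, of the rocker on the sander's console (the end with one dot) so that it snaps over to the slow speed, and last press the flat round start button on the console well in and let it spring back. Do not press the mushroom-headed stop button, and pick nothing up: leave the wood on the sander's table, the tin, the glue bottle and the tub of sticks where they are.

Things in the scene. Friction and masses are not known exactly. Their poses are not given: they have to be found in the camera images.
- extractor: Dust extractor: fixed grey box 220 mm deep (x), 200 mm wide (y), flat top 145 mm above the bench; slatted intake on its right side; carrying handle (bar along y, top 31 mm above the box) at the rear, 140 mm behind the rocker's middle. Origin: centre of its underside; x points from the front (robot's side) to the rear, y to the operator's left, z up. Its rocker lies 55 mm in front of the centre.
- extractor_rocker (a joint): On/off rocker, black, 46 mm long (along x) by 24 mm, in a frame 58 x 36 mm, 2.5 mm high; tilts about its middle. 0 = off: near end (ring) level 5 mm above the box top, far end (bar) sloping up 0.35 rad to 13 mm. 0.35 = on: far end level at 5 mm. Needs about 6 N, 16 mm from the middle, to start moving, then less; past half way it snaps over and stays.
- extractor_rocker_end (a point): Where to press the extractor's rocker: on the upper face of its far (on) end, 16 mm along that face from the rocker's middle; moves with the rocker: 10.5 mm above the flat top when off, about 5 mm when on. Its axes are those of the extractor while the rocker is off.
- sander: Disc sander: fixed grey machine, base about 240 mm deep (x) by 330 mm wide (y). Motor along y at the rear, top 138 mm high; 125 mm disc at its left end (guard top 164 mm); aluminium work table left of the disc, 150 x 100 mm, top 92 mm high; switch console in front of the motor. Origin: on the underside, 45 mm in front of the motor's axis; x to the rear, y to the operator's left, z up.
- console: Sloping switch panel of the sander, 104 x 222 mm, tipped 15 degrees towards the operator. Origin: middle of its upper surface, 66 mm above the bench; x up the slope to the rear, y to the operator's left, z out of the panel. On the line across its middle: speed rocker 65 mm to the left, start button in the middle, stop button 65 mm to the right.
- speed_rocker (a joint): Sander's speed rocker: same size, frame, stiffness and snap as the extractor's, heights here above the panel, its length along the console's y. 0 = fast: right end (two dots) level 5 mm above the panel, left end (one dot) sloping up to 13 mm. 0.35 rad = slow: left end level at 5 mm.
- speed_rocker_end (a point): Where to press the speed rocker: on the upper face of its left (slow) end, 16 mm along that face from the rocker's middle; moves with the rocker: 10.5 mm above the panel at fast, about 5 mm at slow. Its z is the panel's outward direction while the rocker is at fast.
- start_button (a joint): Start button of the sander, in the middle of the console: flat black disc 30 mm across, its face 9 mm above the panel, in a collar 38 mm across and 2 mm high. Travel 0 to 0.005 m into the panel; spring 2 N at first to 6 N fully in; springs back. It counts as pressed from 0.0035 m.
- start_button_top (a point): Centre of the start button's face, moving with it; its z points out of the panel, along which it travels.
- stop_button (a joint): Stop button, not to be pressed: black mushroom head 40 mm across standing 26 mm above the panel, 65 mm right of the start button. Travel 0 to 0.006 m, spring 3 to 8 N.
- stop_button_top (a point): Top centre of the stop button's mushroom head.
- wood_strip: Bystander: loose piece of limewood 70 x 30 x 12 mm lying on the sander's work table. Origin: centre of its underside.
- tin: Bystander: round metal tin 61 mm across, 45 mm high, on the bench between the machines, nearer the robot. Origin: centre of its underside.
- glue_bottle: Bystander: white glue bottle 52 mm across, 129 mm high with a pointed nozzle, on the bench in front of the sander's right part. Origin: centre of its underside.
- stick_tub: Bystander: white tub 94 mm across, 110 mm high, with sticks rising to 205 mm, on the bench to the right of the sander. Origin: centre of its underside.

How it is judged:
By the outcome, as a careful person would: the job done as asked, in the order asked, and still so for the second after the job is handed in, with the robot touching nothing.
It also fails if it takes over 42 s, if anything falls off the work surface, if the arm or the gripper's body presses on something with over 40 N, if the wrist force passes 120 N, or if a joint passes its speed limit or range.

ROBOT

A 6-joint arm with a two-finger parallel gripper is mounted at the origin on the work surface. World frame = base frame: x ahead of the robot, y to its left, z up, the work surface at z = 0. Lengths are in m, angles in rad, forces in N, time in s.
With the tool pointing down it reaches from about 0.375 to 0.9 m from the base axis. Payload 3.1 kg.
Tool frame: the origin (TCP) lies at the very end of the fingers, on their centre line; the grasp point (between the pads) lies 19 mm behind it; x points along the fingers, z is the direction in which the jaws open and shut, and the axes are right-handed (so a half turn about x gives the same grasp; the last joint's range is limited). The gripper opens to 85 mm and grips with 20 to 120 N. Pads are 22 mm wide; open, the fingers measure 114 mm over their backs; the gripper's body (76 mm by 85 mm) begins 54 mm behind the grasp point. The pads swing forward as they close: fully open they stand 13 mm farther back than shut.
Start: joints at [-1.411, 0.527, 1.433, -0, 1.181, -0.178], TCP at [0.207, -0.59, 0.231] pointing down, gripper open.
Joint ranges: [-3.08, 3.08], [-0.75, 2.2], [0.22, 2.44], [-1.43, 4.57], [0, 2.65], [-2.85, 2.85]. Speed limits (rad/s): [2.79, 2.79, 3.14, 3.14, 3.14, 3.14].

INTERFACE

Orientations are given as a unit quaternion [x, y, z, w].
In Python, from station import manip, viewer, job gives the robot as it stands.
- The arm moves only by the tool move_arm, never from a script. Its argument "deltas" is one flat list of numbers, 7 for each row, row after row: the finger opening in mm, from 0 to 85.4, then the shift along the tool's x, y, z in mm, then the turn, a rotation vector about the tool's x, y, z in degrees. In form: [jaw, tx, ty, tz, rx, ry, rz, jaw, tx, ty, tz, rx, ry, rz, ...]. A call has 1 to 10 rows; each row shifts and turns the commanded pose from where the row before left it, along the tool's axes as they then stand; what a row does not reach is not made up. A row lasts 1/10 s, in which the tool goes at most 50 mm and 8.59 degrees, less where a joint would pass 70% of its speed; a pose out of reach is approached as far as the arm can. A call is refused whole if a number of a shift passes 50 or a number of a turn 8.59, either way. A call with a gripper value outside its range is refused whole. The fingers move at their own pace and stop on an object; "force" is the grip in N (left out, the last holds). Time passes only in rows, so rows that do not move let the fingers close. It gives the time, the measured TCP pose, the force and the opening at its end, in the units of the state.
- manip.sense(): the state, without advancing time (a new reading comes with each control period).
- viewer.snapshot(name): name is "side" or "top"; returns a dict with "image" (480x640x3 uint8, red, green, blue), "depth" (480x640 float32, m along the optical axis (not along the pixel's ray), 0 where there is no reading), "fovy" (degrees; the focal length in pixels is half the picture's height over the tangent of half this angle, whatever the lens; pixels are square), "cx", "cy" (the principal point, pixels), "R" (3x3) and "t" (3): a world point X has camera coordinates R X + t. Camera axes: x right, y down, z forward; pixel columns grow to the right and rows downward; lengths in m; the calibration is good to about 2 mm. A picture is of the moment at which its call begins.
- job.sign_off(): hands the job in, once; it reports no verdict.
The state is a dict: "t": time; "q": joint angles; "qd": joint speeds; "tau": joint torques, N m; "tcp_pos": TCP position; "tool_rot": TCP orientation; "force": force on the tool from outside, world axes, zero at the start; "ft_torque": the same for the moment, N m; "finger_gap": opening from 0.0 (shut) to 1.0 (fully open).
Only numpy, scipy, OpenCV 4.12 (cv2) and the standard library are available. Lean on these libraries where they do the work, as an engineer would, in place of code of your own. Each camera call takes 0.05 s, during which the arm holds its last target.

## Working session

There is one attempt and no reset: what is moved stays moved. The work goes in short steps, Python scripts to look and compute and a tool call to move; the robot and the scene stay as the last step left them, time stands still between calls to the robot, and variables do not carry over. Pictures are saved under pics/ and viewed, and the job is handed in when it is done.

Besides the shell and the picture viewer there is one more tool, called by a JSON object that holds its "api" and its "payload". move_arm: Moves the arm, as the interface text tells. Its arguments: {"type":"object","properties":{"deltas":{"type":"array"},"force":{"type":"number"}},"required":["deltas"]}

```bash
ls; mkdir -p pics
python3 - <<'E'
from station import manip, viewer, job
import cv2,numpy as np
s=manip.sense()
print(s)
for n in ("side","top"):
    d=viewer.snapshot(n); cv2.imwrite(f"pics/{n}0.png",d["image"][:,:,::-1]); np.savez(f"{n}0.npz",**d)
    print(n,d["fovy"],d["cx"],d["cy"],d["R"],d["t"])
E
```

```text
pics
{'t': 0.0, 'q': array([-1.41151086e+00,  5.28461230e-01,  1.43393037e+00,  2.63317512e-05,
        1.18138625e+00, -1.78505995e-01]), 'qd': array([ 0.00102537, -0.00203827,  0.0006738 ,  0.00104682,  0.00017587,
       -0.00058683]), 'tau': array([ 7.94629086e-04, -4.42342722e+01, -1.78023058e+01, -1.41353648e-04,
        8.62613611e-03,  3.33668154e-06]), 'tcp_pos': array([ 0.20704181, -0.58894131,  0.23032772]), 'tool_rot': array([ 0.40939874,  0.57746493, -0.40828364,  0.57639517]), 'force': array([-0.01903258,  0.3549729 , -0.25014845]), 'ft_torque': array([0.04210541, 0.00174695, 0.00169075]), 'finger_gap': 0.9974922862749233}
side 45.628801689664236 322.3019741365978 239.53893031445986 [[-7.52619304e-01 -6.58455812e-01 -3.57913156e-04]
 [-4.22612637e-01  4.83465702e-01 -7.66589509e-01]
 [ 5.04938356e-01 -5.76798804e-01 -6.42137366e-01]] [0.34476079 0.33764794 0.98950019]
top 48.05106797624169 323.7681875084265 240.33614304823138 [[-0.00606965 -0.99976883  0.02062649]
 [-0.9835256   0.00224183 -0.18075498]
 [ 0.18066695 -0.0213838  -0.98331185]] [-0.08137865  0.51551764  1.29813355]
```

View pics/side0.png

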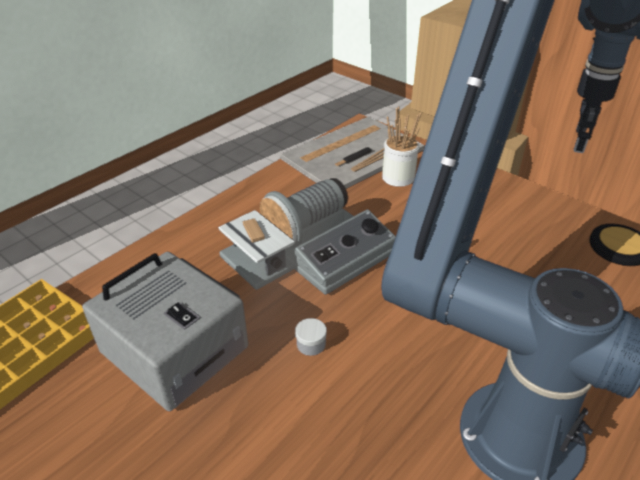

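View pics/top0.png

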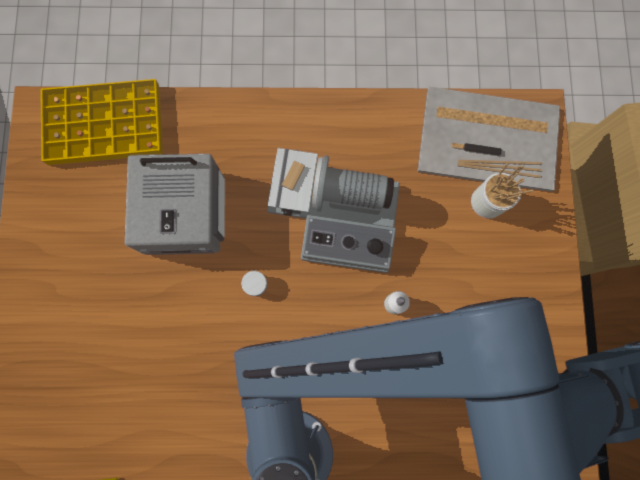

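The top view shows the extractor rocker near (168,221), the speed rocker at (321,238), start at (349,242) and stop at (375,246). Next I'll measure with enlarged crops and depth.

```bash
cat > h.py <<'E'
import numpy as np
def load(n): return dict(np.load(n+".npz"))
def f(d): return 240/np.tan(np.radians(float(d["fovy"])/2))
def ray(d,u,v):
    F=f(d); r=np.array([(u-d["cx"])/F,(v-d["cy"])/F,1.0]); R=d["R"]
    return -R.T@d["t"], R.T@r
def onz(d,u,v,z):
    o,r=ray(d,u,v); return o+r*(z-o[2])/r[2]
def dep(d,u,v):
    o,r=ray(d,u,v); return o+r*d["depth"][int(round(v)),int(round(u))]
def proj(d,X):
    c=d["R"]@X+d["t"]; F=f(d); return d["cx"]+F*c[0]/c[2], d["cy"]+F*c[1]/c[2]
E
python3 - <<'E'
import cv2,numpy as np
from h import *
t=load("top0");s=load("side0")
def crop(d,x,y,w,h,k,name):
    cv2.imwrite(name,cv2.resize(d["image"][y:y+h,x:x+w,::-1],None,fx=k,fy=k,interpolation=cv2.INTER_CUBIC))
crop(t,115,145,115,115,5,"pics/c1.png"); crop(t,260,145,150,135,5,"pics/c2.png")
crop(s,75,240,180,170,4,"pics/c3.png")
crop(s,215,170,190,130,4,"pics/c4.png")
for u,v in [(168,221),(140,240),(200,240),(200,210),(321,238),(349,242),(375,246),(335,240)]: print(u,v,dep(t,u,v).round(4))
E
```

```text
168 221 [0.5424 0.2777 0.151 ]
140 240 [0.4984 0.3403 0.1484]
200 240 [0.4986 0.2038 0.1461]
200 210 [0.5693 0.206  0.1471]
321 238 [ 0.5175 -0.0763  0.067 ]
349 242 [ 0.5066 -0.145   0.0711]
375 246 [ 0.4933 -0.2066  0.0894]
335 240 [ 0.5116 -0.1106  0.0713]
```

View pics/c1.png

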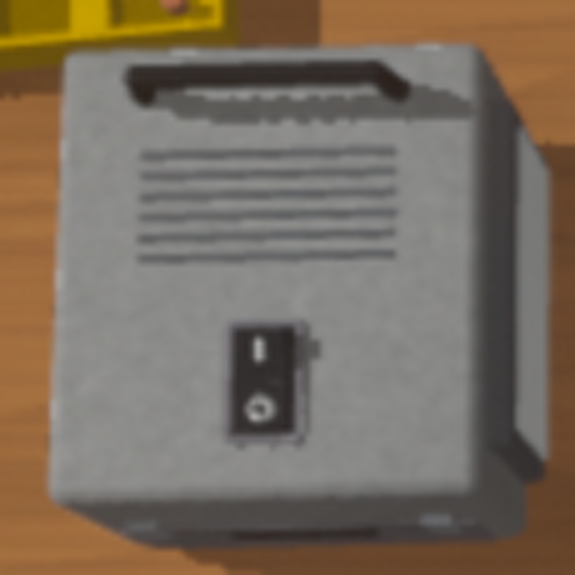

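View pics/c2.png

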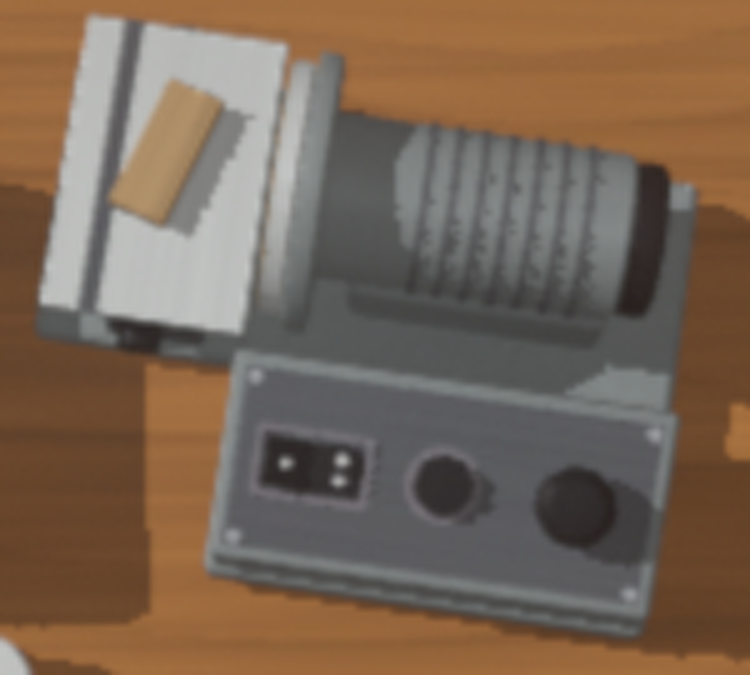

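View pics/c3.png

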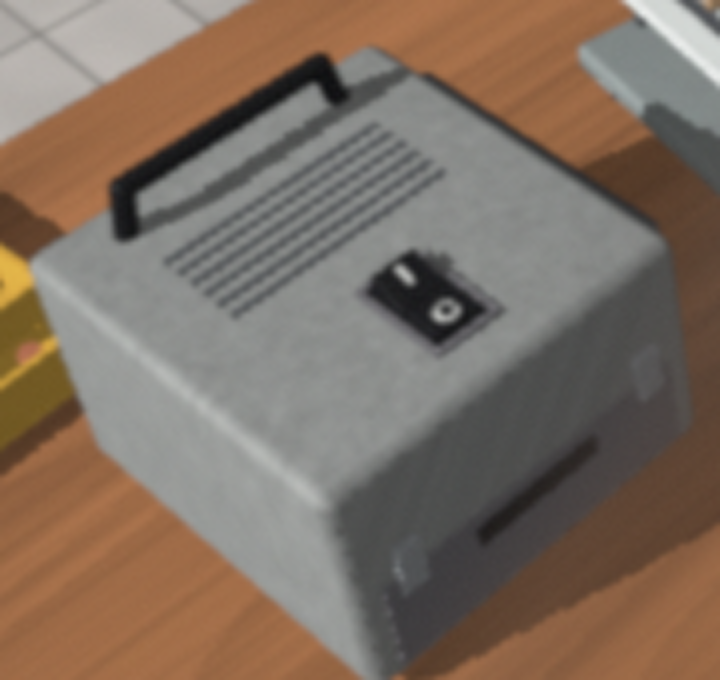

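View pics/c4.png

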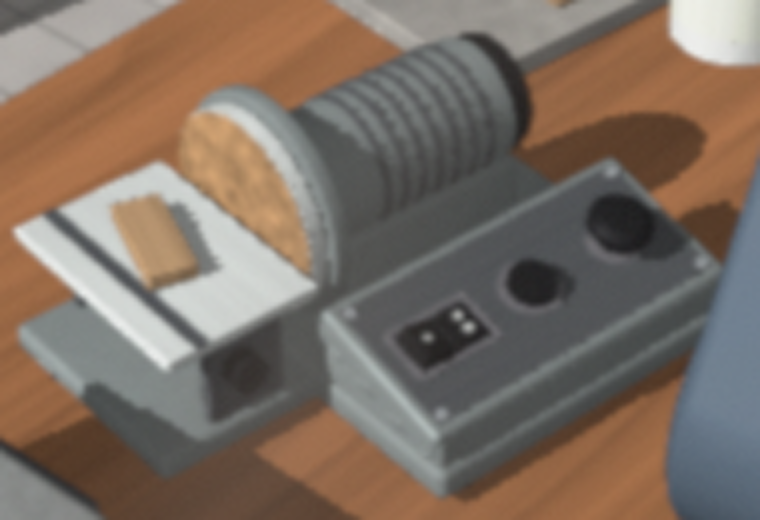

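```bash
cat > tri.py <<'E'
import numpy as np
from h import *
t=load("top0");s=load("side0")
def U(x,y,k,ox,oy): return (x+.5)/k-.5+ox,(y+.5)/k-.5+oy
def tri(a,b):
    o1,r1=ray(t,*a);o2,r2=ray(s,*b)
    A=np.stack([r1,-r2],1);l=np.linalg.lstsq(A,o2-o1,rcond=None)[0]
    p,q=o1+l[0]*r1,o2+l[1]*r2
    return (p+q)/2,np.linalg.norm(p-q)
c1=lambda x,y:U(x,y,5,115,145)
c2=lambda x,y:U(x,y,5,260,145)
c3=lambda x,y:U(x,y,4,75,240)
c4=lambda x,y:U(x,y,4,215,170)
P={}
for n,a,b in [("bar",c1(259,349),c3(405,274)),("ring",c1(259,408),c3(445,310)),
 ("dot1",c2(287,463),c4(428,337)),("dot2",c2(341,471),c4(463,321)),("start",c2(443,486),c4(533,282)),("stop",c2(575,508),c4(620,222)),
 ("sTL",c2(257,376),c4(350,313)),("sTR",c2(654,434),c4(612,171)),("sBR",c2(629,593),c4(703,262)),("sBL",c2(233,536),c4(441,413)),
 ]:
    P[n],e=tri(a,b); print(n,P[n].round(4),"gap",round(e,4))
E
cat > m.py <<'E'
from tri import *
c=(P["sTL"]+P["sTR"]+P["sBR"]+P["sBL"])/4
y=(P["sTL"]+P["sBL"]-P["sTR"]-P["sBR"])/2; x=(P["sTL"]+P["sTR"]-P["sBL"]-P["sBR"])/2
print("ctr",c.round(4),"len",np.linalg.norm(x),np.linalg.norm(y),"yaw from y",np.degrees(np.arctan2(-y[0],y[1])),"pitch",np.degrees(np.arctan2(x[2],np.hypot(x[0],x[1]))))
print("screw ydir tilt",np.degrees(np.arctan2(y[2],np.hypot(y[0],y[1]))))
# plane from top-camera rays only, z known: screws TL,TR z ~? 
# extractor top corners from top cam at z=.145
for n,p in [("FL",(55,495)),("FR",(470,495)),("RL",(68,55)),("RR",(478,48))]: print(n,onz(t,*c1(*p),.145).round(4))
for n,p in [("fl",(228,438)),("fr",(296,438)),("rl",(232,325)),("rr",(296,325))]: print("frame",n,onz(t,*c1(*p),.1475).round(4))
for n,z,p in [("bar",.1545,(259,349)),("ring",.150,(259,408))]:print(n,onz(t,*c1(*p),z).round(4))
E
python3 m.py
```

```text
bar [0.5572 0.2814 0.1524] gap 0.0011
ring [0.5303 0.2812 0.1483] gap 0.001
dot1 [ 0.5185 -0.0665  0.072 ] gap 0.0004
dot2 [ 0.5155 -0.093   0.0678] gap 0.0003
start [ 0.5073 -0.1433  0.0687] gap 0.0005
stop [ 0.4945 -0.2066  0.0806] gap 0.0004
sTL [ 0.5621 -0.0517  0.074 ] gap 0.0003
sTR [ 0.5319 -0.2473  0.0753] gap 0.0004
sBR [ 0.4557 -0.2359  0.0539] gap 0.0011
sBL [ 0.4853 -0.0396  0.0547] gap 0.0003
ctr [ 0.5087 -0.1436  0.0645] len 0.08003326741267638 0.19817089133007076 yaw from y -8.661501079418683 pitch 14.722922516749327
screw ydir tilt -0.0648912101041497
FL [0.4907 0.3737 0.145 ]
FR [0.4903 0.184  0.145 ]
RL [0.7023 0.3803 0.145 ]
RR [0.706  0.1872 0.145 ]
frame fl [0.5168 0.2954 0.1475]
frame fr [0.5167 0.2642 0.1475]
frame rl [0.5703 0.2961 0.1475]
frame rr [0.5702 0.2666 0.1475]
bar [0.5572 0.2812 0.1545]
ring [0.5303 0.2811 0.15  ]
```

```bash
cat > go.py <<'E'
import sys,numpy as np
from scipy.spatial.transform import Rotation as Ro
from station import manip
s=manip.sense(); R=Ro.from_quat(s["tool_rot"]); 
def rel(p=None,Rt=None,R0=R,p0=s["tcp_pos"]):
    if p is not None: print("shift tool mm",((R0.inv().apply(np.array(p)-p0))*1000).round(1))
    if Rt is not None: print("rotvec deg",np.degrees((R0.inv()*Rt).as_rotvec()).round(2))
def mk(x,z):
    x=np.array(x,float);x/=np.linalg.norm(x);z=np.array(z,float);z-=x*(z@x);z/=np.linalg.norm(z)
    return Ro.from_matrix(np.stack([x,np.cross(z,x),z],1))
RE=[mk([0,0,-1],[0,k,0]) for k in(1,-1)]
a=np.radians(8.66); xh=np.array([np.cos(a),-np.sin(a),0]); yc=np.array([np.sin(a),np.cos(a),0])
n=-np.sin(np.radians(15))*xh+np.array([0,0,np.cos(np.radians(15))])
xc=np.cross(yc,n)
RC=[mk(-n,k*xc) for k in(1,-1)]
C=np.array([.5087,-.1436,.066])
speed=C+.080*yc+.0105*n; start=C+.009*n
ext=np.array([.5585,.281,.1555])
E
python3 - <<'E'
from go import *
print(R.as_matrix().round(3),s["q"].round(3))
for r in RE+RC: rel(None,r)
print(speed,start,n)
from h import *
t=load("top0");sd=load("side0")
for X in (start,speed,ext,C-.065*yc+.026*n): print(proj(t,X),proj(sd,X))
E
```

```text
[[-0.     0.943  0.331]
 [ 0.002  0.331 -0.943]
 [-1.     0.    -0.002]] [-1.411  0.528  1.434 -0.     1.181 -0.179]
rotvec deg [-1.6064e+02  0.0000e+00 -1.6000e-01]
rotvec deg [19.36 -0.12 -0.  ]
rotvec deg [-61.63 -13.6    8.03]
rotvec deg [117.21   9.18  15.54]
[ 0.51805904 -0.06410287  0.07614222] [ 0.50639719 -0.14324926  0.07469333] [-0.25586831  0.03897056  0.96592583]
(np.float64(348.3794385499777), np.float64(241.8219753865944)) (np.float64(348.1273352660172), np.float64(238.25636085294903))
(np.float64(316.06338341151456), np.float64(237.10404704984836)) (np.float64(320.9396957256985), np.float64(253.05141476325366))
(np.float64(166.38933660656025), np.float64(213.7404185370023)) (np.float64(174.9972425769789), np.float64(306.3750807507409))
(np.float64(375.17718236355415), np.float64(246.30534146440863)) (np.float64(370.81468835112827), np.float64(221.86431714031107))
```

{"api": "move_arm", "payload": {"deltas": [0,-40,0,0,6.45,0,0,0,-40,0,0,6.45,0,0,0,-40,0,0,6.45,0,0,0,0,0,0,0,0,0], "force": 60}}

```text
t: 0.5
tcp_pos: [0.2077, -0.5927, 0.358]
tool_rot: [0.498, 0.496, -0.503, 0.503]
force: [0.0, -0.5, 0.9]
finger_gap: 0.331
```

```bash
python3 -c "
from go import *
print(s['t'],s['tcp_pos'],s['q'],s['finger_gap'])
rel(None,RE[1]); rel([.46,-.25,.33]); rel(ext)"
```

```text
0.5 [ 0.20774967 -0.59268457  0.35798231] [-1.41134715e+00  4.16440506e-01  1.26668859e+00  3.80707288e-05
  1.44545318e+00  1.60617750e-01] 0.3309483213267238
rotvec deg [-0.07  0.74 -0.12]
shift tool mm [  24.1  251.8 -343.3]
shift tool mm [ 192.   349.3 -876.6]
```

{"api": "move_arm", "payload": {"deltas": [0,0,25,-34,0,0,0,0,0,25,-34,0,0,0,0,0,25,-34,0,0,0,0,0,25,-34,0,0,0,0,0,25,-34,0,0,0,0,0,25,-34,0,0,0,0,0,25,-34,0,0,0,0,0,25,-34,0,0,0,0,0,25,-34,0,0,0,0,0,25,-34,0,0,0]}}

```text
t: 1.5
tcp_pos: [0.4575, -0.2478, 0.3504]
tool_rot: [0.5, 0.501, -0.5, 0.5]
force: [-0.3, -1.0, -0.0]
finger_gap: 0.001
```

{"api": "move_arm", "payload": {"deltas": [0,0,10,-45,0,0,0,0,0,10,-45,0,0,0,0,0,10,-45,0,0,0,0,0,10,-45,0,0,0,0,0,10,-45,0,0,0,0,0,10,-45,0,0,0,0,0,10,-45,0,0,0,0,0,10,-45,0,0,0,0,0,10,-45,0,0,0,0,0,8,-45,0,0,0]}}

```text
t: 2.5
tcp_pos: [0.5549, 0.2022, 0.3502]
tool_rot: [0.499, 0.5, -0.5, 0.5]
force: [0.3, -0.6, -0.1]
finger_gap: -0.001
```

```bash
python3 -c "
from go import *
print(s['t'],s['tcp_pos'],s['q'],s['finger_gap'])
rel(None,RE[1]);  rel(ext)"
```

```text
2.5 [0.55485023 0.20222669 0.35023958] [ 1.60522580e-01  3.69299240e-01  1.36304586e+00 -1.95084397e-04
  1.41077466e+00  1.73050792e+00] -0.0005096109061284374
rotvec deg [0.05 0.02 0.08]
shift tool mm [194.7   4.  -78.9]
```

{"api": "move_arm", "payload": {"deltas": [0,20,2,-40,0,0,0,0,40,2,-39,0,0,0,0,40,0,0,0,0,0,0,40,0,0,0,0,0,0,30,0,0,0,0,0,0,0,0,0,0,0,0,0,0,0,0,0,0,0]}}

```text
t: 3.2
tcp_pos: [0.5587, 0.2752, 0.1851]
tool_rot: [-0.499, -0.5, 0.5, -0.5]
force: [0.2, -0.9, 0.4]
finger_gap: -0.002
```

```bash
cat > look.py <<'E'
import sys,cv2,numpy as np
from station import viewer
from h import *
tag=sys.argv[1]
def cr(n,cx,cy,r=65):
    d=viewer.snapshot(n); np.savez(f"{n}_{tag}.npz",**d)
    cx=int(np.clip(cx,r,639-r));cy=int(np.clip(cy,r,479-r))
    return cv2.resize(d["image"][cy-r:cy+r,cx-r:cx+r,::-1],(400,400),interpolation=cv2.INTER_CUBIC)
X=np.array([float(a) for a in sys.argv[2:5]])
a=[cr(n,*proj(load(n+"0"),X),r) for n,r in(("top",50),("side",50))]
cv2.imwrite(f"pics/{tag}.png",np.hstack(a))
E
python3 look.py e1 .5585 .281 .16; python3 -c "
from go import *
print(s['t'],s['tcp_pos'],s['force']);rel(ext,RE[1])"
```

```text
3.3 [0.56027979 0.27555499 0.18739902] [ 0.25935757 -0.60067654 -0.35184243]
shift tool mm [31.9 -1.9 -5.4]
rotvec deg [ 0.   -0.06 -0.2 ]
```

View pics/e1.png

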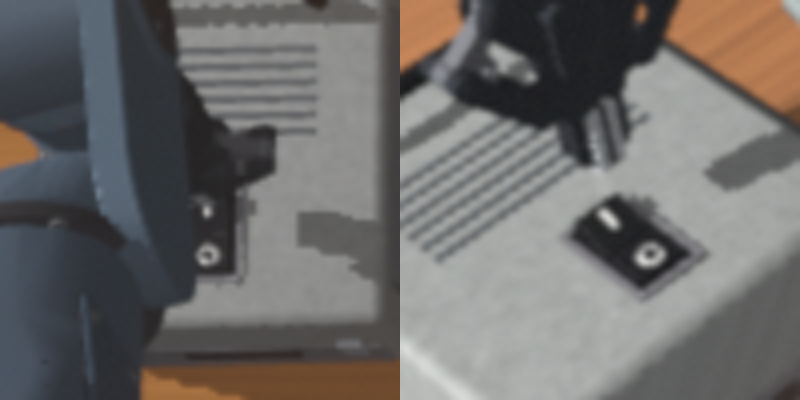

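The fingertips are just above and behind the bar end (side crop, tip near (597,165), bar at (607,217)), consistent with the approach height.

{"api": "move_arm", "payload": {"deltas": [0,10,-1,-5,0,0,0,0,10,0,0,0,0,0,0,4,0,0,0,0,0,0,0,0,0,0,0,0]}}

```text
t: 3.7
tcp_pos: [0.5572, 0.2801, 0.1606]
tool_rot: [-0.499, -0.5, 0.501, -0.5]
force: [0.4, -0.6, 0.9]
finger_gap: -0.004
```

{"api": "move_arm", "payload": {"deltas": [0,2,0,0,0,0,0,0,2,0,0,0,0,0,0,0,0,0,0,0,0]}}

```text
t: 4.0
tcp_pos: [0.5582, 0.2803, 0.1579]
tool_rot: [0.5, 0.5, -0.5, 0.5]
force: [0.2, -0.4, 2.3]
finger_gap: 0.001
```

{"api": "move_arm", "payload": {"deltas": [0,2,0,0,0,0,0,0,0,0,0,0,0,0]}}

```text
t: 4.2
tcp_pos: [0.559, 0.2803, 0.1561]
tool_rot: [0.501, 0.499, -0.499, 0.501]
force: [1.3, -0.3, 2.1]
finger_gap: -0.001
```

Contact. Stepping on.

{"api": "move_arm", "payload": {"deltas": [0,2,0,0,0,0,0,0,0,0,0,0,0,0]}}

```text
t: 4.4
tcp_pos: [0.5573, 0.2802, 0.153]
tool_rot: [-0.5, -0.5, 0.501, -0.5]
force: [-0.0, -0.1, 0.0]
finger_gap: -0.002
```

{"api": "move_arm", "payload": {"deltas": [0,2,0,0,0,0,0,0,0,0,0,0,0,0]}}

```text
t: 4.6
tcp_pos: [0.5568, 0.2801, 0.1505]
tool_rot: [-0.499, -0.501, 0.501, -0.5]
force: [0.4, 0.1, -0.8]
finger_gap: 0.002
```

{"api": "move_arm", "payload": {"deltas": [0,2,0,0,0,0,0,0,0,0,0,0,0,0]}}

```text
t: 4.8
tcp_pos: [0.5573, 0.2802, 0.1499]
tool_rot: [-0.5, -0.5, 0.5, -0.5]
force: [-2.4, -0.5, 4.8]
finger_gap: 0.001
```

It snapped (force fell to 0), then the tip touched the level rocker at 0.150. Back off and look.

{"api": "move_arm", "payload": {"deltas": [0,-20,0,0,0,0,0,0,-40,0,0,0,0,0,0,-40,0,0,0,0,0,0,-40,0,0,0,0,0,0,-20,0,40,0,0,0,0,0,0,45,0,0,0,0,0,0,45,0,0,0,0,0,0,45,0,0,0]}}

```text
t: 5.6
tcp_pos: [0.5574, 0.104, 0.3096]
tool_rot: [0.5, 0.5, -0.5, 0.5]
force: [1.3, -0.1, -0.8]
finger_gap: -0.0
```

```bash
python3 look.py e2 .5585 .281 .15; python3 -c "
from go import *
print(s['t'],s['tcp_pos'],s['q']);rel(speed+.1*n,RC[0])"
```

```text
5.7 [0.55790828 0.10029316 0.30933369] [-0.0180041   0.36658988  1.48186724 -0.00237928  1.29370563  1.55948506]
shift tool mm [137.  -64.4 160.6]
rotvec deg [-81.17 -12.28  10.81]
```

View pics/e2.png

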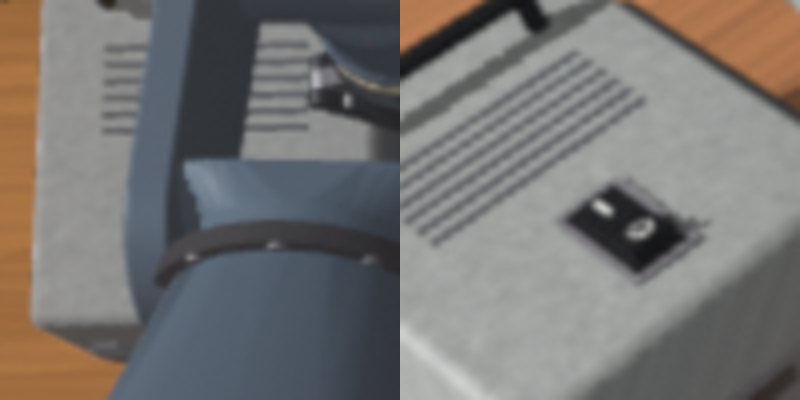

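Side crop: the ring end (640,230) now stands up and the bar end (602,208) is level, so the extractor is on. Turning the tool square to the console next.

{"api": "move_arm", "payload": {"deltas": [0,0,0,0,-8.12,-1.23,1.08,0,0,0,0,-8.12,-1.23,1.08,0,0,0,0,-8.12,-1.23,1.08,0,0,0,0,-8.12,-1.23,1.08,0,0,0,0,-8.12,-1.23,1.08,0,0,0,0,-8.12,-1.23,1.08,0,0,0,0,-8.12,-1.23,1.08,0,0,0,0,-8.12,-1.23,1.08,0,0,0,0,-8.12,-1.23,1.08,0,0,0,0,-8.12,-1.23,1.08]}}

```text
t: 6.7
tcp_pos: [0.5575, 0.1063, 0.3092]
tool_rot: [0.043, 0.607, -0.054, 0.792]
force: [-0.2, 0.1, -0.2]
finger_gap: 0.002
```

{"api": "move_arm", "payload": {"deltas": [0,0,0,0,0,0,0,0,0,0,0,0,0,0]}}

```text
t: 6.9
tcp_pos: [0.5577, 0.1057, 0.3094]
tool_rot: [0.046, 0.607, -0.057, 0.791]
force: [-0.6, -0.1, 0.3]
finger_gap: 0.001
```

```bash
python3 -c "
from go import *
print(s['t'],s['tcp_pos'],s['q']);rel(speed+.08*n,RC[0])"
```

```text
6.9 [0.5577371  0.1057005  0.30943386] [ 0.01072172  0.26967642  1.66152962 -0.04670937  0.95206426  0.1803839 ]
shift tool mm [ 141.2 -174.1  -74.1]
rotvec deg [ 0.18 -0.01 -0.21]
```

{"api": "move_arm", "payload": {"deltas": [0,0,-35,-15,0,0,0,0,0,-35,-15,0,0,0,0,0,-35,-15,0,0,0,0,0,-35,-15,0,0,0,0,10,-34,-14,0,0,0,0,45,0,0,0,0,0,0,45,0,0,0,0,0,0,45,0,0,0,0,0,0,40,0,0,0,0,0,0,10,0,0,0,0,0]}}

```text
t: 7.9
tcp_pos: [0.5116, -0.0631, 0.0978]
tool_rot: [0.046, 0.609, -0.057, 0.789]
force: [0.0, -0.4, 0.1]
finger_gap: -0.0
```

```bash
python3 look.py s1 .518 -.09 .08; python3 -c "
from go import *
print(s['t'],s['tcp_pos'],s['q'],s['force']);rel(speed,RC[0])"
```

```text
8.0 [ 0.51203142 -0.06317577  0.10029977] [-0.37604484  0.54553505  2.0124907   0.18721932  0.33736836 -0.39925923] [0.31736164 0.29567408 0.40719461]
shift tool mm [24.9 -0.1 -0.3]
rotvec deg [ 0.27 -0.16 -0.27]
```

View pics/s1.png

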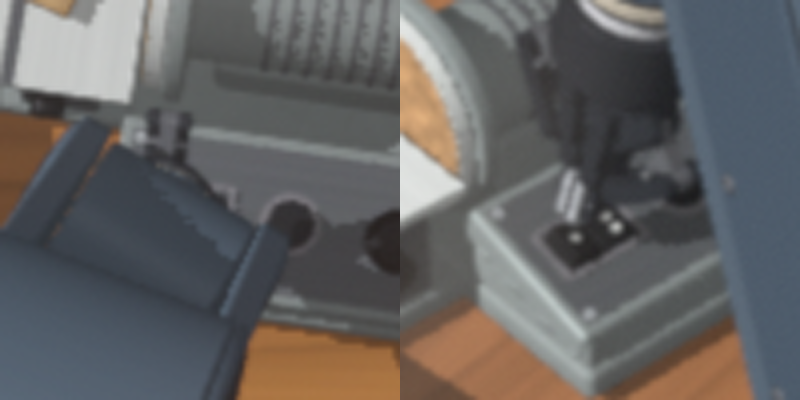

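Tip is above the one-dot end (dot at side crop (575,237)), with the guard clear on the left. Pressing now.

{"api": "move_arm", "payload": {"deltas": [0,10,0,0,0,0,0,0,8,0,0,0,0,0,0,0,0,0,0,0,0]}}

```text
t: 8.3
tcp_pos: [0.5173, -0.0642, 0.0848]
tool_rot: [0.045, 0.606, -0.057, 0.792]
force: [0.4, 0.6, 0.3]
finger_gap: 0.0
```

{"api": "move_arm", "payload": {"deltas": [0,2,0,0,0,0,0,0,2,0,0,0,0,0,0,0,0,0,0,0,0]}}

```text
t: 8.6
tcp_pos: [0.5179, -0.0643, 0.0807]
tool_rot: [0.045, 0.607, -0.057, 0.792]
force: [0.6, -0.5, 0.5]
finger_gap: -0.001
```

{"api": "move_arm", "payload": {"deltas": [0,2,0,0,0,0,0,0,0,0,0,0,0,0]}}

```text
t: 8.8
tcp_pos: [0.5185, -0.0643, 0.0787]
tool_rot: [0.045, 0.607, -0.057, 0.792]
force: [0.0, -0.2, 2.6]
finger_gap: 0.003
```

{"api": "move_arm", "payload": {"deltas": [0,2,0,0,0,0,0,0,0,0,0,0,0,0]}}

```text
t: 9.0
tcp_pos: [0.5189, -0.0642, 0.0766]
tool_rot: [0.045, 0.607, -0.057, 0.791]
force: [0.7, 1.7, 2.5]
finger_gap: 0.001
```

{"api": "move_arm", "payload": {"deltas": [0,2,0,0,0,0,0,0,0,0,0,0,0,0]}}

```text
t: 9.2
tcp_pos: [0.5194, -0.0646, 0.0743]
tool_rot: [0.045, 0.607, -0.057, 0.791]
force: [-0.7, -0.9, -0.8]
finger_gap: 0.001
```

{"api": "move_arm", "payload": {"deltas": [0,2,0,0,0,0,0,0,0,0,0,0,0,0]}}

```text
t: 9.4
tcp_pos: [0.5198, -0.0647, 0.0723]
tool_rot: [0.045, 0.607, -0.057, 0.791]
force: [0.3, -0.1, 0.4]
finger_gap: -0.003
```

{"api": "move_arm", "payload": {"deltas": [0,2,0,0,0,0,0,0,0,0,0,0,0,0]}}

```text
t: 9.6
tcp_pos: [0.5203, -0.0648, 0.0712]
tool_rot: [0.045, 0.607, -0.057, 0.792]
force: [-1.8, -0.7, 4.8]
finger_gap: 0.002
```

Snapped, then bottom contact. Lift, move over, look.

{"api": "move_arm", "payload": {"deltas": [0,-25,0,0,0,0,0,0,-30,0,0,0,0,0,0,0,0,0,0,0,0]}}

```text
t: 9.9
tcp_pos: [0.507, -0.063, 0.1264]
tool_rot: [0.044, 0.605, -0.057, 0.793]
force: [0.4, -0.4, -1.0]
finger_gap: 0.0
```

```bash
python3 look.py s2 .518 -.09 .08; python3 -c "
from go import *
print(s['t'],s['tcp_pos'],s['q'],s['force']);rel(start,RC[0])"
```

```text
10.0 [ 0.5066359  -0.06286457  0.12435593] [-0.37987839  0.48944392  2.01253917  0.1654499   0.38786431 -0.38048081] [-0.06163224  0.518504   -0.47505414]
shift tool mm [ 50.8 -79.7  -2. ]
rotvec deg [ 0.34  0.12 -0.19]
```

View pics/s2.png

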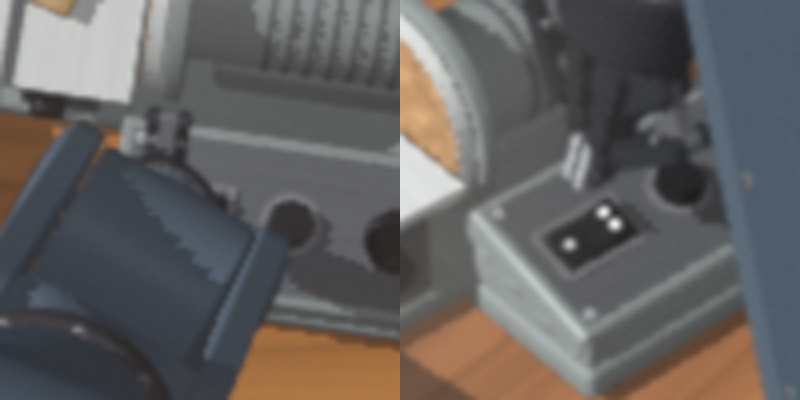

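The one-dot end has dropped (dot moved from (575,237) to (569,245)) and the two-dot end is raised, so it is at slow. On to start.

{"api": "move_arm", "payload": {"deltas": [0,0,-40,-1,0,0,0,0,0,-40,-1,0,0,0,0,20,0,0,0,0,0,0,20,0,0,0,0,0,0,0,0,0,0,0,0]}}

```text
t: 10.5
tcp_pos: [0.502, -0.143, 0.0815]
tool_rot: [0.046, 0.609, -0.056, 0.79]
force: [-0.2, -1.1, -0.1]
finger_gap: -0.005
```

```bash
python3 look.py b1 .506 -.143 .08; python3 -c "
from go import *
print(s['t'],s['tcp_pos'],s['q'],s['force']);rel(start,RC[0])"
```

```text
10.6 [ 0.50248303 -0.1425847   0.08343853] [-0.55178507  0.58697385  2.00466975  0.32956367  0.32853673 -0.70753654] [-0.00789003 -0.25640427  0.27101209]
shift tool mm [ 9.5 -0.1  1.6]
rotvec deg [ 0.33 -0.13 -0.27]
```

View pics/b1.png

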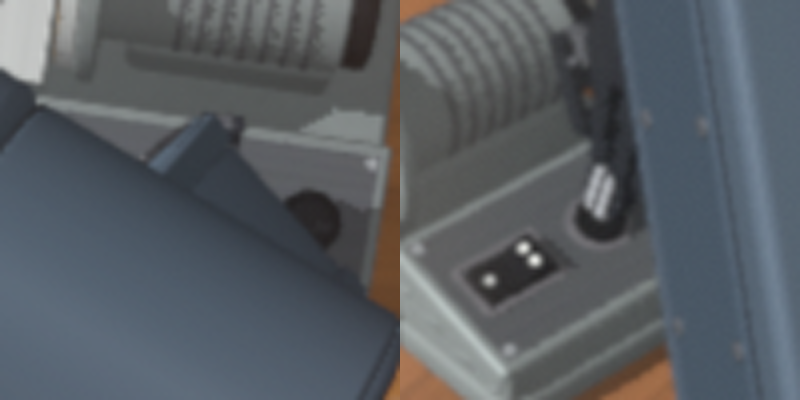

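The tip is over the start button (side crop (600,220)), and the stop head is clear. Pressing in small steps.

{"api": "move_arm", "payload": {"deltas": [0,4,0,1,0,0,0,0,3,0,0,0,0,0,0,0,0,0,0,0,0]}}

```text
t: 10.9
tcp_pos: [0.5061, -0.1432, 0.0783]
tool_rot: [0.044, 0.607, -0.057, 0.792]
force: [-0.4, -0.1, 0.6]
finger_gap: -0.0
```

{"api": "move_arm", "payload": {"deltas": [0,2,0,0,0,0,0,0,0,0,0,0,0,0]}}

```text
t: 11.1
tcp_pos: [0.5065, -0.1433, 0.0763]
tool_rot: [0.045, 0.607, -0.057, 0.792]
force: [-0.3, -0.4, -0.4]
finger_gap: 0.001
```

{"api": "move_arm", "payload": {"deltas": [0,2,0,0,0,0,0,0,0,0,0,0,0,0]}}

```text
t: 11.3
tcp_pos: [0.507, -0.1435, 0.0743]
tool_rot: [0.045, 0.607, -0.057, 0.792]
force: [-0.5, 0.7, 2.5]
finger_gap: -0.001
```

{"api": "move_arm", "payload": {"deltas": [0,2,0,0,0,0,0,0,0,0,0,0,0,0]}}

```text
t: 11.5
tcp_pos: [0.5076, -0.1436, 0.0724]
tool_rot: [0.045, 0.607, -0.057, 0.792]
force: [0.1, 1.4, 4.8]
finger_gap: -0.0
```

{"api": "move_arm", "payload": {"deltas": [0,2,0,0,0,0,0,0,0,0,0,0,0,0]}}

```text
t: 11.7
tcp_pos: [0.5081, -0.1437, 0.0704]
tool_rot: [0.045, 0.607, -0.057, 0.792]
force: [-1.6, 0.3, 6.0]
finger_gap: 0.002
```

{"api": "move_arm", "payload": {"deltas": [0,1,0,0,0,0,0,0,0,0,0,0,0,0]}}

```text
t: 11.9
tcp_pos: [0.5082, -0.1437, 0.0702]
tool_rot: [0.045, 0.607, -0.057, 0.792]
force: [-3.6, 1.7, 11.7]
finger_gap: -0.001
```

{"api": "move_arm", "payload": {"deltas": [0,1,0,0,0,0,0,0,0,0,0,0,0,0]}}

```text
t: 12.1
tcp_pos: [0.5082, -0.1437, 0.0701]
tool_rot: [0.044, 0.606, -0.057, 0.792]
force: [-5.7, 1.4, 19.5]
finger_gap: -0.002
```

Fully in, against its stop. Withdraw along the panel's outward direction and check.

{"api": "move_arm", "payload": {"deltas": [0,-15,0,0,0,0,0,0,-40,0,0,0,0,0,0,-45,0,0,0,0,0,0,-45,0,0,0,0,0,0,-45,0,0,0,0,0,0,-20,0,0,0,0,0,0,0,0,0,0,0,0]}}

```text
t: 12.8
tcp_pos: [0.4554, -0.1372, 0.2743]
tool_rot: [0.043, 0.605, -0.058, 0.793]
force: [1.4, -0.6, -0.5]
finger_gap: 0.002
```

Run:
```python
from station import manip,viewer
import cv2,numpy as np
for n in("top","side"):
    d=viewer.snapshot(n);np.savez(n+"_end.npz",**d);cv2.imwrite(f"pics/{n}_end.png",d["image"][:,:,::-1])
d=np.load("side_end.npz")["image"]
a=[cv2.resize(d[y:y+100,x:x+133,::-1],(400,300),interpolation=cv2.INTER_CUBIC) for x,y in((285,190),(120,260))]
cv2.imwrite("pics/end_c.png",np.hstack(a))
s=manip.sense();print(s["t"],s["tcp_pos"],s["force"],s["qd"])
```

```text
12.9 [ 0.45422744 -0.13619059  0.27090004] [-0.35492978  0.00419051 -0.50828388] [ 0.00131772  0.03364242  0.01879102  0.00110652  0.0005904  -0.00098053]
```

View pics/end_c.png

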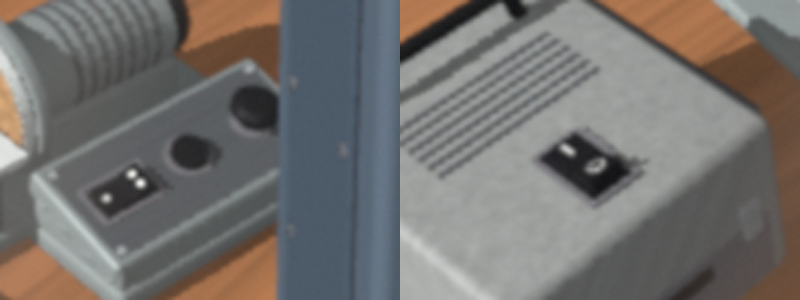

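View pics/top_end.png

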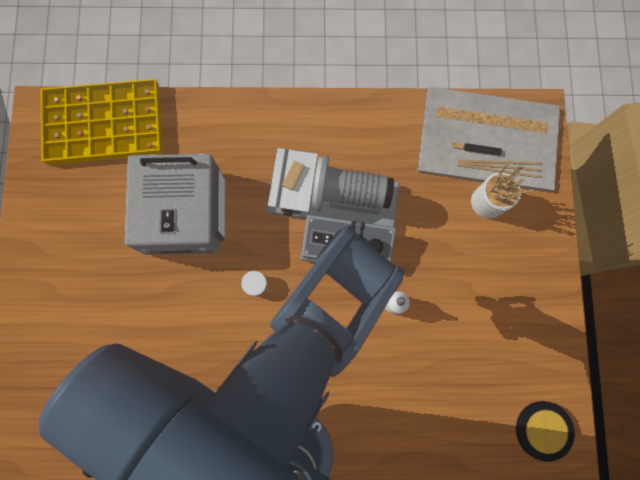

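View pics/side_end.png

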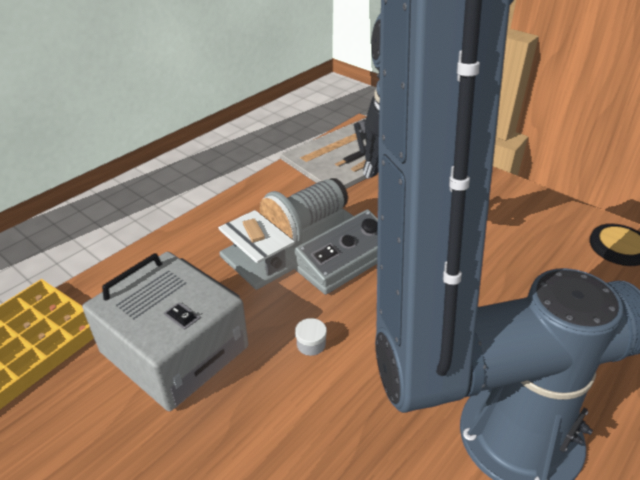

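Both rockers are over (side crop: speed dots at (106,197) and (135,178), extractor ring at (595,165) raised) and the start button is out again. The tin (254,283), bottle (397,302), tub (495,195) and wood (293,175) sit where they were, and nothing touches the robot.

```bash
python3 -c "
from station import job
print(job.sign_off())"
```

```text
the job is handed in; nothing more can be done
None
```

The job was done in the order asked and handed in at about 13 s of the 42 s allowed.

- **Extractor rocker:** pressing the far (bar) end made it snap over. The force fell to zero, and the tip then met the level face. Pictures show the ring end standing up, so it is on.
- **Speed rocker:** pressing the left (one-dot) end gave the same snap. Pictures show the two-dot end raised, so it is at slow.
- **Start button:** it was pressed to its end stop, with 2.5 to 6 N of spring force and then a rise to about 20 N. In the last picture it appears to have sprung back out.

The stop button was not touched, and the tin, bottle, tub and wood are where they were. The arm was clear of everything at the end.

No check failed. Two small disagreements made no difference to the presses:
- Heights worked out from the two camera views read up to about 6 mm low. I used the known heights instead and confirmed contact by force.
- Some pose readings taken with the camera shots differed from the move readings by 2 to 4 mm.

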